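Build the biscuit stack and hold the full sugar shaker over it

ROBOT

A 6-joint arm with a two-finger parallel gripper is mounted at the origin on the work surface. World frame = base frame: x ahead of the robot, y to its left, z up, the work surface at z = 0. Lengths are in mm, angles in rad, forces in N, time in s.
With the tool pointing down it reaches from about 275 to 750 mm from the base axis. Payload 10.2 kg.
Tool frame: the origin (TCP) lies midway between the tips of the shut fingers; the grasp point (between the pads) lies 19 mm behind it; z points along the fingers, y is the line along which they close (so a half turn about z gives the same grasp; the last joint's range is limited). The gripper opens to 85 mm and grips with 20 to 120 N. Pads are 22 mm wide; open, the fingers measure 114 mm over their backs; the gripper's body (76 mm by 85 mm) begins 54 mm behind the grasp point. The pads swing forward as they close: fully open they stand 13 mm farther back than shut.
Start: joints at [0.995, 0.313, 1.498, -0, 1.331, -0.223], TCP at [181.414, 492.666, 202.194] pointing down, gripper open.
Joint ranges: [-2.94, 2.94], [-0.97, 2.17], [0.19, 2.56], [-1.23, 4.37], [0.02, 3.11], [-2.88, 2.88]. Speed limits (rad/s): [2.39, 2.39, 3.01, 3.14, 3.14, 3.14].

INTERFACE

Orientations are given as a unit quaternion [w, x, y, z].
In Python, from rig import sense, capture, finish_job, find_in, place_of gives the robot as it stands. The module is installed in compiled form; this text tells all that it offers.
- The arm moves only by the shell command python3 -m jog 'ROWS' [FORCE]. ROWS is JSON, a list of rows, each an object of numbers: "tx", "ty", "tz": the shift along the tool's x, y, z in mm; "ax", "ay", "az": the turn, a rotation vector about the tool's x, y, z in rad; "jaw": the closure, from -1 (fully open) to 1 (shut), so that 0 is half open. In form: [{"tx": .., "ty": .., "tz": .., "ax": .., "ay": .., "az": .., "jaw": ..}, ...]. A call has 1 to 5 rows; each row shifts and turns the commanded pose from where the row before left it, along the tool's axes as they then stand; what a row does not reach is not made up. A row lasts 1/8 s, in which the tool goes at most 62.5 mm and 10.7 degrees, less where a joint would pass 70% of its speed; a pose out of reach is approached as far as the arm can. A call with a gripper value outside its range is refused whole. The fingers move at their own pace and stop on an object; FORCE is the grip in N (left out, the last holds). Time passes only in rows, so rows that do not move let the fingers close. It gives the time, the measured TCP pose, the force, the opening and the grip force at its end, in the units of the state.
- sense(): the state, without advancing time (a new reading comes with each control period).
- capture(name): name is "side" or "top"; returns a dict with "color" (384x512x3 uint8, red, green, blue), "depth" (384x512 float32, mm along the optical axis (not along the pixel's ray), 0 where there is no reading), "fx", "fy", "cx", "cy" (pixels), "camera_from_world" (4x4, takes a point from world to camera coordinates). Camera axes: x right, y up, looking along -z (the intrinsics and any distortion apply to the point x, -y, -z); pixel columns grow to the right and rows downward; lengths in mm; the calibration is good to about 2 mm. A picture is of the moment at which its call begins.
- finish_job(): hands the job in; it is judged then, once.
Trained networks look in the newest picture that a camera, given by its name, has taken for a name from the list of things; names that differ only in an ending like _2 or _b are one class to them, and where a whole thing is asked for, a point or a joint stands for the part that bears it (a point fixed in the world has none). Each returns a list of dicts, best first, with "conf" (0 to 1); they miss things now and then, are a little off and sometimes report something else, mostly with a low value. They report only what shows in the picture. A call takes as long as a camera call.
- find_in(query, camera): "centre" ([column, row] in pixels, amid what is visible of it).
- place_of(query, camera): "centre" ([column, row] in pixels: a listed point, or the origin of a listed thing).
The state is a dict: "time_s": time; "joints": joint angles; "dq": joint speeds; "tau": joint torques, N m; "eef_pos": TCP position; "ee_rot": TCP orientation; "force": force on the tool from outside, world axes, zero at the start; "wrist_torque": the same for the moment, N m; "grip_width": opening from 0.0 (shut) to 1.0 (fully open); "grip_force": force on a finger pad.
Only numpy, scipy, OpenCV 4.12 (cv2) and the standard library are available. Lean on these libraries where they do the work, as an engineer would, in place of code of your own. Each camera call takes 0.05 s, during which the arm holds its last target. There are 200 camera calls.

TASK

Finish the dessert: on top of the biscuit already lying in the middle of the plate lay the chocolate round and then the plain biscuit from the board, one neat centred stack. Then heft the three identical sugar shakers one at a time, lifting each a few centimetres clear of the tray and standing it back on the tray, and with the heaviest (the full one) finish by holding it still and upright, centred over the stack about a hand's width above it, ready to dust; do not put it down or let go, leave the other two standing in the tray, and do not disturb the other things on the worktop.

Things in the scene. Friction and masses are not known exactly. Their poses are not given: they have to be found in the camera images.
- plate_in (a point): centre of the plate's inner floor, 5 mm above the worktop. White round plate, 170 mm across, flat floor about 100 mm across, rim 16 mm high; it does not move
- base_round_mid (a point): centre of the loose plain biscuit that already lies in the middle of the plate: pale golden disc, 60 mm across, 14 mm thick, 35 g; z is its upright axis
- choc_round_mid (a point): centre of the chocolate round lying on the board: dark brown disc, 60 mm across, 14 mm thick, 35 g
- top_round_mid (a point): centre of the plain biscuit lying on the board: pale golden disc, 60 mm across, 14 mm thick, 35 g
- board: light wooden serving board, 280 mm (its x) by 130 mm (its y), 18 mm thick, with a 35 mm wide handle at its +x end; origin at the centre of its underside, on the worktop; fixed. The two rounds lie about 60 mm either side of its middle along its x
- tray: low dark wooden tray, 340 mm (its x) by 130 mm (its y), floor 5 mm thick, rim 14 mm high; origin at the centre of its underside, on the worktop; fixed. The three shakers stand in a row along its x, about 100 mm from centre to centre. Tray and board can change sides
- tin_a_mid (a point): one of three closed sugar shakers that look exactly alike: upright round steel tin, 62 mm across up to 79 mm, then a white cap 52 mm across, 90 mm tall in all; this point is its centre, 45 mm above its underside. It stands in the tray, in a row with the others. Its weight cannot be seen and bears no relation to its letter or place: one is full and at least 180 g heavier than either of the other two, which are nearly empty; none weighs over 0.45 kg. The contents hardly shift.
- tin_b_mid (a point): one of three closed sugar shakers that look exactly alike: upright round steel tin, 62 mm across up to 79 mm, then a white cap 52 mm across, 90 mm tall in all; this point is its centre, 45 mm above its underside. It stands in the tray, in a row with the others. Its weight cannot be seen and bears no relation to its letter or place: one is full and at least 180 g heavier than either of the other two, which are nearly empty; none weighs over 0.45 kg. The contents hardly shift.
- tin_c_mid (a point): one of three closed sugar shakers that look exactly alike: upright round steel tin, 62 mm across up to 79 mm, then a white cap 52 mm across, 90 mm tall in all; this point is its centre, 45 mm above its underside. It stands in the tray, in a row with the others. Its weight cannot be seen and bears no relation to its letter or place: one is full and at least 180 g heavier than either of the other two, which are nearly empty; none weighs over 0.45 kg. The contents hardly shift.
- jam_jar: bystander: red jam jar with a white cap, 68 mm across, 100 mm tall; origin at the centre of its underside
- cream_jug: bystander: small white jug with a handle, 66 mm across, 80 mm tall; origin at the centre of its underside
- pomegranate_1: bystander: dark red fruit, 80 mm across, about 85 mm tall; origin at its underside
- pomegranate_2: bystander: dark red fruit, 72 mm across, about 78 mm tall; origin at its underside
- spoon: bystander: steel dessert spoon, 150 mm long, lying crosswise beyond the plate; origin at the underside of its middle

How it is judged:
By the outcome, as a careful person would: the job done as asked, in the order asked, and still so for the second after the job is handed in, while the arm keeps its last pose, push and grip.
It also fails if it takes over 72 s, if anything falls off the work surface, if the arm or the gripper's body presses on something with over 40 N, if the wrist force passes 120 N, or if a joint passes its speed limit or range.

## Working session

There is one attempt and no reset: what is moved stays moved. The work goes in short steps, Python scripts to look and compute and a shell command to move; the robot and the scene stay as the last step left them, time stands still between calls to the robot, and variables do not carry over. Pictures are saved under pics/ and viewed, at most 10 in all, crops included, and the job is handed in when it is done.

```bash
mkdir -p pics
cat > h.py <<'E'
import numpy as np, cv2
from rig import sense, capture, find_in, place_of
def w(im,px,z=None):
    c,r=px; T=np.linalg.inv(im["camera_from_world"])
    d=np.array([(c-im["cx"])/im["fx"],-(r-im["cy"])/im["fy"],-1.0])
    o=T[:3,3]; dw=T[:3,:3]@d
    if z is None:
        return o+dw*im["depth"][int(round(r)),int(round(c))]
    return o+dw*(z-o[2])/dw[2]
E
python3 - <<'E'
from h import *
np.set_printoptions(precision=1,suppress=True)
s=sense(); print(s["eef_pos"],s["ee_rot"],s["time_s"],s["force"],s["grip_width"])
ims={}
for n in("top","side"):
    im=capture(n); cv2.imwrite(f"pics/{n}0.png",im["color"][...,::-1])
    print(n,np.linalg.inv(im["camera_from_world"])[:3,3],im["fx"])
    for q,z in(("plate_in",5),("base_round_mid",12),("choc_round_mid",25),("top_round_mid",25),("board",0),("tray",0),("tin_a_mid",50),("jam_jar",0),("cream_jug",0),("pomegranate_1",0),("spoon",0)):
        for d in place_of(q,n)[:4]:
            if d["conf"]>.2: print(q,round(d["conf"],2),np.array(d["centre"]),w(im,d["centre"],z))
E
```

```text
[181.3 492.4 201.6] [-0.   0.2  1.  -0. ] 0.0 [ 0.8  0.2 -0.1] 1.003118130095764
top [ 461.    13.9 1353.7] 419.47276118089445
plate_in 0.73 [254.9 203.5] [506.5  24.    5. ]
base_round_mid 0.71 [252.8 200.7] [515.2  30.7  12. ]
choc_round_mid 0.68 [339.6 215.2] [ 469.  -244.2   25. ]
top_round_mid 0.7 [185.7 164.9] [628.5 244.4  25. ]
top_round_mid 0.58 [344.3 174.1] [ 599.7 -260.7   25. ]
top_round_mid 0.34 [192.2 200.7] [514.5 222.4  25. ]
board 0.71 [342.1 197. ] [ 527.9 -257.8    0. ]
tray 0.56 [190.6 198.3] [523.2 231.6   0. ]
tin_a_mid 0.83 [189.1 231.4] [418.5 227.   50. ]
jam_jar 0.62 [109.8 175.8] [595.9 493.8   0. ]
cream_jug 0.89 [402.5 234.3] [ 408.  -450.7    0. ]
pomegranate_1 0.92 [409.3 160.9] [ 645.7 -478.1    0. ]
pomegranate_1 0.82 [121.5 215.1] [468.9 453.1   0. ]
spoon 0.54 [263.3 144.2] [699.8  -3.    0. ]
side [  59.7 -758.9  862.2] 355.56769364155997
plate_in 0.93 [234.9 218.5] [496.8  -5.5   5. ]
plate_in 0.73 [232.3 213.2] [503.8  21.9   5. ]
base_round_mid 0.5 [231.1 213.4] [496.3  17.1  12. ]
choc_round_mid 0.67 [271.5 263.6] [ 470.4 -244.7   25. ]
choc_round_mid 0.66 [280.8 196.3] [680.2 -26.3  25. ]
top_round_mid 0.5 [308.  248.1] [ 596.3 -263.6   25. ]
board 0.67 [287.1 261.8] [ 525.  -251.9    0. ]
tray 0.69 [209.9 183.7] [525.9 216.2   0. ]
tin_a_mid 0.95 [184.1 180. ] [433.1 235.7  50. ]
tin_a_mid 0.49 [232.2 211. ] [486. -10.  50.]
jam_jar 0.87 [191.1 148.6] [582.6 478.2   0. ]
cream_jug 0.73 [303.1 333.8] [ 411.4 -453.8    0. ]
pomegranate_1 0.78 [371.2 294.4] [ 640.8 -477.5    0. ]
pomegranate_1 0.53 [170.3 156.4] [483.  478.5   0. ]
spoon 0.65 [279.4 194.4] [701.3   7.    0. ]
```

View pics/top0.png

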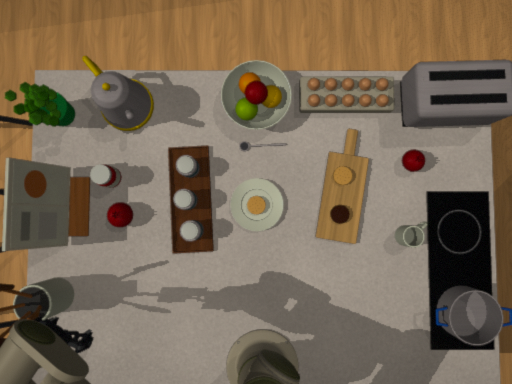

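View pics/side0.png

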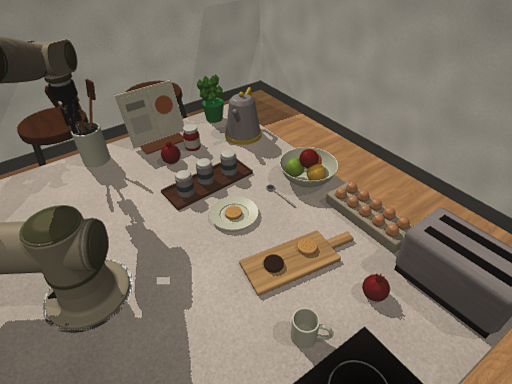

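```bash
cat >> h.py <<'E'
def cloud(im):
    d=im["depth"]; R,C=np.mgrid[:d.shape[0],:d.shape[1]]
    p=np.stack([(C-im["cx"])/im["fx"]*d,-(R-im["cy"])/im["fy"]*d,-d,np.ones_like(d)],-1)
    P=(p@np.linalg.inv(im["camera_from_world"]).T)[...,:3]; P[d<=0]=np.nan
    return P
def blob(im,P,x,y,rad,z0,z1,f=None):
    m=(np.hypot(P[...,0]-x,P[...,1]-y)<rad)&(P[...,2]>z0)&(P[...,2]<z1)
    if f is not None: m&=f(im["color"].astype(int))
    q=P[m]
    if len(q)<5: return len(q)
    (cx,cy),r=cv2.minEnclosingCircle(q[:,:2].astype(np.float32))
    return len(q),q.mean(0),np.median(q[:,2]),np.array([cx,cy,r])
E
python3 - <<'E'
from h import *
np.set_printoptions(precision=1,suppress=True)
gold=lambda c:(c[...,0]-c[...,2]>60)
for n in("top","side"):
    im=capture(n);P=cloud(im); print(n)
    print("base",blob(im,P,508,22,60,3,40,gold))
    print("plate",blob(im,P,506,22,110,7,40))
    print("choc",blob(im,P,469,-244,45,8,50,lambda c:c.sum(-1)<200))
    print("choc_z",blob(im,P,469,-244,48,26,50))
    print("top_z",blob(im,P,599,-260,48,26,50))
    for x,y in((620,236),(518,232),(418,225)): print("tin",blob(im,P,x,y,50,84,110),blob(im,P,x,y,50,30,75))
    print("tray",[P[r,c] for r,c in((150,172),(240,190),(214,199),(182,196))] if n=="top" else "")
    if n=="top":
        b=(P[...,2]>9)&(P[...,2]<26)&(abs(P[...,0]-530)<150)&(abs(P[...,1]+255)<110)
        print("board",cv2.minAreaRect(P[b][:,:2].astype(np.float32)))
        b=(P[...,2]>4)&(P[...,2]<22)&(abs(P[...,0]-523)<200)&(abs(P[...,1]-230)<110)
        print("tray",cv2.minAreaRect(P[b][:,:2].astype(np.float32)))
E
```

```text
top
base (264, array([502.3,  21.3,  19.8]), np.float64(20.01115444443201), array([502.4,  20.7,  29.3]))
plate (1824, array([503.6,  20. ,  14. ]), np.float64(13.712823789111326), array([498.7,  28.8, 103.1]))
choc (296, array([ 473.5, -243.4,   32.1]), np.float64(32.67660045195805), array([ 473.7, -245.1,   32.2]))
choc_z (279, array([ 474.3, -242.3,   33. ]), np.float64(32.94046657625495), array([ 477.8, -238.7,   39.1]))
top_z (285, array([ 595.4, -252.5,   32.7]), np.float64(32.73134865897737), array([ 590.2, -259.1,   38.1]))
tin (283, array([621.1, 234.2,  93.8]), np.float64(94.72551734987314), array([622.7, 234.7,  30.8])) (55, array([607.3, 215.8,  54.7]), np.float64(55.39747959606893), array([617.6, 230. ,  30.1]))
tin (297, array([518.2, 239.6,  93.7]), np.float64(94.83206374408792), array([518.6, 240.5,  30.8])) (41, array([512. , 217.4,  56. ]), np.float64(58.36044883695695), array([516.8, 234.6,  30.2]))
tin (302, array([423. , 219.5,  93.8]), np.float64(94.79701050848087), array([423.1, 219.9,  30.7])) (40, array([427.6, 197. ,  55.3]), np.float64(56.7440776727143), ar
[... 810 characters left out ...]
48, array([ 596.6, -258.2,   31.7]), np.float64(31.851709714651918), array([ 598.4, -256.6,   31.2]))
tin (117, array([621.3, 225.2,  92.9]), np.float64(94.1137424290763), array([623.1, 230.1,  30.1])) (149, array([613. , 211.4,  53.6]), np.float64(53.73733929467073), array([621.1, 226. ,  30.5]))
tin (137, array([517.9, 230.4,  92.7]), np.float64(94.09845409754485), array([519.6, 234.8,  31. ])) (158, array([511.4, 216.3,  53. ]), np.float64(53.20564188708903), array([519.3, 232.7,  31.3]))
tin (141, array([423. , 211.4,  93. ]), np.float64(94.21244023921781), array([424.7, 215.4,  30.8])) (170, array([417.3, 194.9,  53.1]), np.float64(53.358762242645696), array([424.6, 213.2,  30.9]))
tray
```

```bash
cat > to.py <<'E'
import sys; from h import *
from scipy.spatial.transform import Rotation as Ro
np.set_printoptions(precision=3,suppress=True)
s=sense(); q=s["ee_rot"]; R=Ro.from_quat([q[1],q[2],q[3],q[0]])
G=Ro.from_matrix(np.diag([-1.,1,-1]))
print("t",round(s["time_s"],2),"pos",np.round(s["eef_pos"],1),"rotvec to goal",(R.inv()*G).as_rotvec(),"F",np.array(s["force"]).round(1),"gw",round(s["grip_width"],3),"gf",round(s["grip_force"],1))
if len(sys.argv)>3: print("tool delta",R.inv().apply(np.array(list(map(float,sys.argv[1:4])))-s["eef_pos"]).round(1),"world",(np.array(list(map(float,sys.argv[1:4])))-s["eef_pos"]).round(1))
E
python3 to.py 474 -246 202; python3 -m jog '[{"jaw":-1}]'
```

```text
t 1.3 pos [181.4 492.7 202.2] rotvec to goal [-0.    -0.    -0.353] F [-0.1 -0.1  0.1] gw 1.002 gf 0.0
tool delta [-529.8 -592.     0.2] world [ 292.6 -738.7   -0.2]schema error: expected keys tx, ty, tz, ax, ay, az, jaw
```

```bash
python3 -m jog '[{"tx":0,"ty":0,"tz":0,"ax":0,"ay":0,"az":-0.177,"jaw":-1},{"tx":0,"ty":0,"tz":0,"ax":0,"ay":0,"az":-0.176,"jaw":-1},{"tx":-18,"ty":-46,"tz":0,"ax":0,"ay":0,"az":0,"jaw":-1},{"tx":-18,"ty":-46,"tz":0,"ax":0,"ay":0,"az":0,"jaw":-1},{"tx":-18,"ty":-46,"tz":0,"ax":0,"ay":0,"az":0,"jaw":-1}]'
python3 to.py 474 -246 202
```

```text
time_s: 1.92
eef_pos: [235.7, 353.3, 202.2]
ee_rot: [0.0, -0.0, 1.0, 0.0]
force: [1.3, -0.3, 0.3]
grip_width: 0.999
grip_force: 0.0
t 1.93 pos [235.7 353.3 202.2] rotvec to goal [0.    0.    0.001] F [ 1.3 -0.3  0.3] gw 0.999 gf 0.0
tool delta [-237.8 -599.5    0.2] world [ 238.3 -599.3   -0.2]
```

```bash
A='x'; python3 -m jog '[{"tx":-20,"ty":-50,"tz":0,"ax":0,"ay":0,"az":0,"jaw":-1},{"tx":-20,"ty":-50,"tz":0,"ax":0,"ay":0,"az":0,"jaw":-1},{"tx":-20,"ty":-50,"tz":0,"ax":0,"ay":0,"az":0,"jaw":-1},{"tx":-20,"ty":-50,"tz":0,"ax":0,"ay":0,"az":0,"jaw":-1},{"tx":-20,"ty":-50,"tz":0,"ax":0,"ay":0,"az":0,"jaw":-1}]' >/dev/null
python3 -m jog '[{"tx":-20,"ty":-50,"tz":0,"ax":0,"ay":0,"az":0,"jaw":-1},{"tx":-20,"ty":-50,"tz":0,"ax":0,"ay":0,"az":0,"jaw":-1},{"tx":-20,"ty":-50,"tz":0,"ax":0,"ay":0,"az":0,"jaw":-1},{"tx":-20,"ty":-50,"tz":0,"ax":0,"ay":0,"az":0,"jaw":-1},{"tx":-20,"ty":-50,"tz":0,"ax":0,"ay":0,"az":0,"jaw":-1}]' >/dev/null
python3 -m jog '[{"tx":-20,"ty":-50,"tz":20,"ax":0,"ay":0,"az":0,"jaw":-1},{"tx":-19,"ty":-49,"tz":30,"ax":0,"ay":0,"az":0,"jaw":-1},{"tx":0,"ty":0,"tz":30,"ax":0,"ay":0,"az":0,"jaw":-1},{"tx":0,"ty":0,"tz":20,"ax":0,"ay":0,"az":0,"jaw":-1},{"tx":0,"ty":0,"tz":0,"ax":0,"ay":0,"az":0,"jaw":-1}]' >/dev/null
python3 to.py 474 -246 72
python3 - <<'E'
from h import *
for n in("top","side"):
    im=capture(n); c=im["color"][150:330,180:420,::-1]
    cv2.imwrite(f"pics/a_{n}.png",cv2.resize(c,None,fx=2.5,fy=2.5))
a=cv2.imread("pics/a_top.png");b=cv2.imread("pics/a_side.png")
cv2.imwrite("pics/a.png",cv2.resize(np.hstack([a,b]),(800,300)))
E
```

```text
t 3.8 pos [ 474.  -243.9  101.1] rotvec to goal [ 0.002 -0.002  0.   ] F [-0.1 -0.1  0.8] gw 1.002 gf 0.0
tool delta [-0.1 -2.2 29.1] world [  0.   -2.1 -29.1]
```

View pics/a.png

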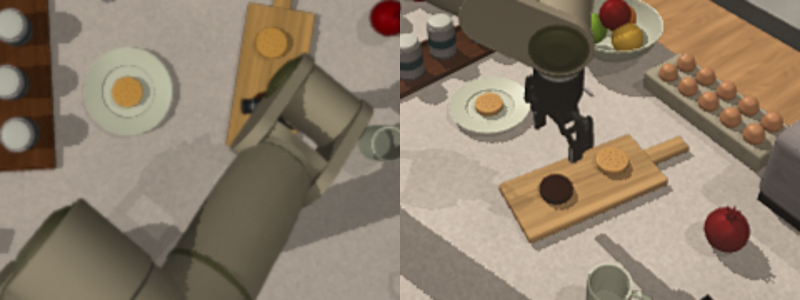

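Run:
```python
from h import *
im=capture("side");T=im["camera_from_world"]
s=sense();e=np.array(s["eef_pos"])
for p in(e+[0,-45,13],e+[0,-57,13],e+[0,45,13],[474,-246,32]):
    c=T@np.append(p,1); print(im["cx"]-im["fx"]*c[0]/c[2], im["cy"]+im["fy"]*c[1]/c[2])
P=cloud(im)
m=(np.hypot(P[...,0]-474,P[...,1]+244)<90)&(P[...,2]>95)&(P[...,2]<180)
q=P[m]; print(len(q),q.min(0),q.max(0))
for z in range(100,180,10):
    k=q[(q[:,2]>z)&(q[:,2]<z+10)]
    if len(k): print(z,len(k),k.min(0).round(),k.max(0).round())
```

```text
283.51401011216495 252.23384515635286
286.34777438951977 255.04332763593175
263.5940058850795 232.48453032577203
272.7806957757146 261.79816090893803
127 [ 463.83165782 -302.79460925  142.33232152] [ 486.00154781 -195.39750892  179.94201459]
140 9 [ 465. -295.  142.] [ 484. -195.  150.]
150 37 [ 464. -302.  150.] [ 486. -196.  160.]
160 43 [ 464. -303.  160.] [ 485. -196.  170.]
170 38 [ 464. -303.  170.] [ 486. -196.  180.]
```

```bash
python3 -m jog '[{"tx":0,"ty":-1,"tz":15,"ax":0,"ay":0,"az":0,"jaw":-1},{"tx":0,"ty":-1,"tz":14,"ax":0,"ay":0,"az":0,"jaw":-1},{"tx":0,"ty":0,"tz":0,"ax":0,"ay":0,"az":0,"jaw":-1}]'
python3 - <<'E'
from h import *
im=capture("side");P=cloud(im)
m=(np.hypot(P[...,0]-474,P[...,1]+244)<100)&(P[...,2]>42)&(P[...,2]<150)
q=P[m]
for z in range(40,150,10):
    k=q[(q[:,2]>z)&(q[:,2]<z+10)]
    if len(k): print(z,len(k),k.min(0).round(),k.max(0).round())
cv2.imwrite("pics/b.png",cv2.resize(im["color"][200:300,220:340,::-1],None,fx=5,fy=5))
E
```

```text
time_s: 4.32
eef_pos: [473.9, -245.8, 71.8]
ee_rot: [-0.001, -0.0, 1.0, 0.001]
force: [0.3, -0.3, -0.4]
grip_width: 1.001
grip_force: 0.0
110 12 [ 464. -297.  114.] [ 483. -202.  120.]
120 39 [ 464. -304.  120.] [ 484. -191.  130.]
130 36 [ 464. -304.  130.] [ 484. -192.  140.]
140 29 [ 463. -304.  140.] [ 484. -192.  149.]
```

View pics/b.png

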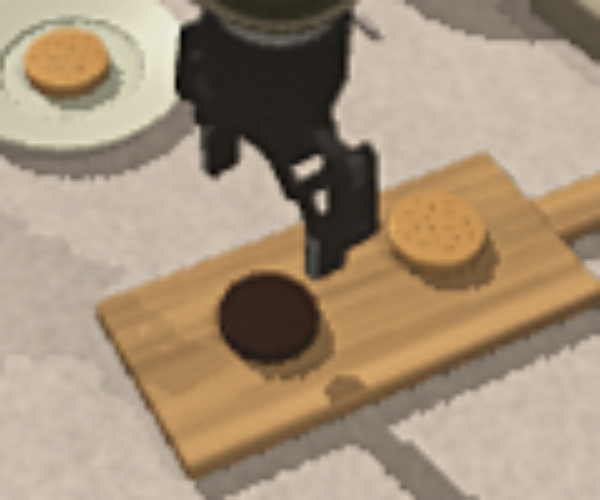

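```bash
cat > tip.py <<'E'
from h import *
import sys
s=sense();e=np.array(s["eef_pos"]);im=capture("side");P=cloud(im);lum=im["color"].astype(int).max(-1)
m=(abs(P[...,0]-e[0])<16)&(abs(P[...,1]-e[1])<62)&(P[...,2]>e[2]-30)&(P[...,2]<e[2]+90)&(lum<75)
q=P[m]; print("tcp",e.round(1),"F",np.round(s["force"],1),"gw",s["grip_width"])
for sg in(-1,1):
    k=q[(q[:,1]-e[1])*sg>0]; print(sg,len(k),np.sort(k[:,2])[:6].round(1),k.min(0).round(),k.max(0).round())
E
python3 -m jog '[{"tx":0,"ty":0,"tz":15,"ax":0,"ay":0,"az":0,"jaw":-1},{"tx":0,"ty":0,"tz":15,"ax":0,"ay":0,"az":0,"jaw":-1},{"tx":0,"ty":0,"tz":0,"ax":0,"ay":0,"az":0,"jaw":-1}]'
python3 tip.py
```

```text
time_s: 4.75
eef_pos: [473.9, -245.7, 41.7]
ee_rot: [-0.001, -0.0, 1.0, 0.001]
force: [0.3, 0.1, -0.2]
grip_width: 1.001
grip_force: 0.0
tcp [ 473.9 -245.7   41.7] F [ 0.3  0.1 -0.2] gw 1.0006258226393758
-1 147 [18.3 20.2 20.3 21.8 22.2 22.6] [ 458. -304.   18.] [ 490. -246.  132.]
1 134 [28.3 29.4 29.4 29.8 29.9 30.2] [ 458. -246.   28.] [ 489. -186.  130.]
```

```bash
sed -i 's/&(lum<75)/\&(lum<75)\&(abs(P[...,1]-e[1])>38)/; s/sort(k\[:,2\])\[:6\]/sort(k[:,2])[:14]/' tip.py; python3 tip.py
python3 -m jog '[{"tx":0,"ty":0,"tz":10,"ax":0,"ay":0,"az":0,"jaw":-1},{"tx":0,"ty":0,"tz":5,"ax":0,"ay":0,"az":0,"jaw":-1},{"tx":0,"ty":0,"tz":0,"ax":0,"ay":0,"az":0,"jaw":-1}]'
python3 tip.py
```

```text
tcp [ 474.3 -246.    42.6] F [ 0.9 -0.8  0.9] gw 1.00346536670611
-1 45 [ 84.3  87.2  93.1  94.9  95.   97.1  97.4  97.4  98.6 100.1 100.1 100.4
 101.4 102.9] [ 463. -305.   84.] [ 480. -288.  133.]
1 65 [87.7 88.2 89.  89.7 89.8 91.7 91.8 92.  92.7 92.9 94.2 94.9 95.1 95.8] [ 461. -206.   88.] [ 485. -186.  132.]
time_s: 5.22
eef_pos: [474.3, -246.1, 27.7]
ee_rot: [-0.0, -0.0, 1.0, 0.0]
force: [-0.8, 0.4, -0.2]
grip_width: 1.004
grip_force: 0.0
tcp [ 474.3 -246.1   27.7] F [-0.8  0.4 -0.2] gw 1.0037751812470093
-1 37 [76.1 77.3 77.5 81.2 81.8 82.4 82.8 82.9 83.8 87.5 87.6 89.  90.8 90.8] [ 462. -304.   76.] [ 480. -292.  117.]
1 68 [70.3 72.6 73.3 73.5 73.5 73.9 75.6 77.5 78.1 78.6 78.9 79.6 80.4 81.7] [ 462. -207.   70.] [ 486. -188.  117.]
```

```bash
python3 -m jog '[{"tx":0,"ty":0,"tz":8,"ax":0,"ay":0,"az":0,"jaw":-1},{"tx":0,"ty":0,"tz":7,"ax":0,"ay":0,"az":0,"jaw":-1},{"tx":0,"ty":0,"tz":0,"ax":0,"ay":0,"az":0,"jaw":-1}]' | grep -E "pos|force"
python3 tip.py
python3 - <<'E'
from h import *
a=capture("side")["color"][200:300,220:340,::-1]
cv2.imwrite("pics/c.png",cv2.resize(a,None,fx=6,fy=6))
E
```

```text
eef_pos: [474.2, -246.0, 12.5]
force: [-0.9, -0.0, 0.5]
grip_force: 0.0
tcp [ 474.2 -246.    12.5] F [-0.9 -0.   0.5] gw 1.0040803142375316
-1 39 [59.4 60.5 60.9 62.1 65.1 65.4 66.  66.7 66.7 67.3 69.2 69.3 69.4 71. ] [ 462. -303.   59.] [ 479. -289.  101.]
1 65 [56.6 58.2 59.6 60.8 60.9 61.2 61.5 62.3 62.9 63.  63.5 63.7 64.  64.6] [ 462. -206.   57.] [ 485. -192.  102.]
```

View pics/c.png

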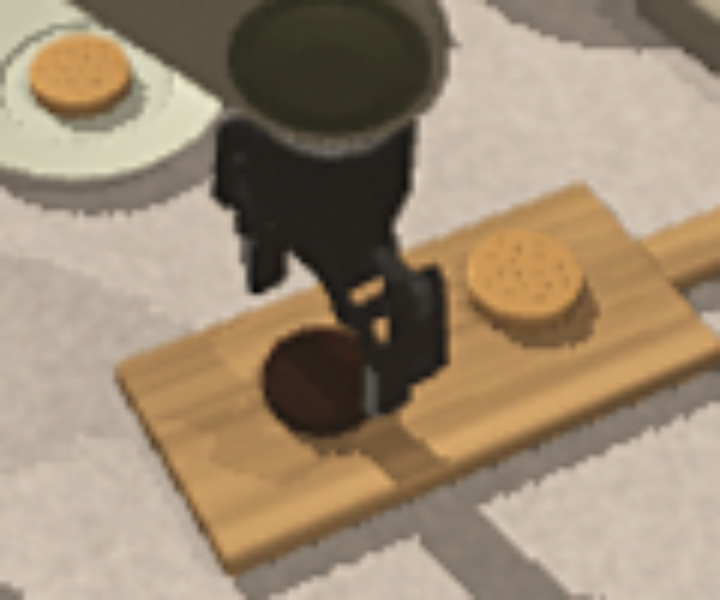

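Run:
```python
from h import *
np.set_printoptions(precision=0,suppress=True)
im=capture("side");P=cloud(im)
for r in range(252,276,2):
    print(r,[tuple(P[r,c].round().astype(int)) if np.isfinite(P[r,c,0]) else None for c in(281,283,285,287,289)])
```

```text
252 [(np.int64(466), np.int64(-289), np.int64(123)), (np.int64(473), np.int64(-289), np.int64(118)), (np.int64(465), np.int64(-307), np.int64(142)), (np.int64(465), np.int64(-314), np.int64(148)), (np.int64(469), np.int64(-317), np.int64(148))]
254 [(np.int64(466), np.int64(-290), np.int64(115)), (np.int64(524), np.int64(-232), np.int64(18)), (np.int64(463), np.int64(-309), np.int64(136)), (np.int64(465), np.int64(-315), np.int64(140)), (np.int64(469), np.int64(-318), np.int64(141))]
256 [(np.int64(464), np.int64(-292), np.int64(111)), (np.int64(521), np.int64(-237), np.int64(16)), (np.int64(463), np.int64(-310), np.int64(129)), (np.int64(464), np.int64(-317), np.int64(136)), (np.int64(469), np.int64(-319), np.int64(134))]
258 [(np.int64(464), np.int64(-293), np.int64(104)), (np.int64(466), np.int64(-299), np.int64(108)), (np.int64(464), np.int64(-309), np.int64(119)), (np.int64(463), np.int64(-318), np.int64(129)), (np.int64(477), np.int64(-311), np.int64(112))]
260 [(np.int64(464), np.int64(-294), np.int64(96)), (np.int64(464), np.int64(-302), np.int64(105)), (np.int64(463), np.int
[... 1064 characters left out ...]
, np.int64(-275), np.int64(17)), (np.int64(488), np.int64(-277), np.int64(15)), (np.int64(492), np.int64(-281), np.int64(16)), (np.int64(495), np.int64(-287), np.int64(20)), (np.int64(500), np.int64(-289), np.int64(19))]
272 [(np.int64(478), np.int64(-280), np.int64(17)), (np.int64(481), np.int64(-285), np.int64(20)), (np.int64(487), np.int64(-287), np.int64(17)), (np.int64(492), np.int64(-291), np.int64(17)), (np.int64(496), np.int64(-294), np.int64(17))]
274 [(np.int64(474), np.int64(-285), np.int64(15)), (np.int64(477), np.int64(-290), np.int64(19)), (np.int64(482), np.int64(-293), np.int64(18)), (np.int64(487), np.int64(-296), np.int64(18)), (np.int64(491), np.int64(-300), np.int64(19))]
```

```bash
python3 -m jog '[{"tx":0,"ty":0,"tz":-2,"ax":0,"ay":0,"az":0,"jaw":-0.2},{"tx":0,"ty":0,"tz":0,"ax":0,"ay":0,"az":0,"jaw":0.2},{"tx":0,"ty":0,"tz":0,"ax":0,"ay":0,"az":0,"jaw":0.3},{"tx":0,"ty":0,"tz":0,"ax":0,"ay":0,"az":0,"jaw":0.3}]' 20
python3 tip.py
```

```text
time_s: 6.3
eef_pos: [474.5, -246.3, 15.2]
ee_rot: [-0.0, -0.0, 1.0, 0.0]
force: [0.6, -0.1, -0.2]
grip_width: 0.354
grip_force: 0.0
tcp [ 474.5 -246.3   15.2] F [ 0.6 -0.1 -0.2] gw 0.3537297904829938
-1 14 [ 93.2  93.7  95.2  95.4  96.   96.3  96.9  97.   99.7 100.1 101.1 102.5
 103.3 104.8] [ 462. -298.   93.] [ 484. -286.  105.]
1 8 [ 95.3  99.7 100.2 100.5 101.7 101.7 104.2 104.6] [ 463. -208.   95.] [ 471. -199.  105.]
```

```bash
python3 -m jog '[{"tx":0,"ty":0,"tz":0,"ax":0,"ay":0,"az":0,"jaw":-1},{"tx":0,"ty":0,"tz":0,"ax":0,"ay":0,"az":0,"jaw":-1},{"tx":0,"ty":0,"tz":0,"ax":0,"ay":0,"az":0,"jaw":-1},{"tx":0,"ty":0,"tz":8,"ax":0,"ay":0,"az":0,"jaw":-1},{"tx":0,"ty":0,"tz":8,"ax":0,"ay":0,"az":0,"jaw":-1}]'|grep -E "pos|force|wid"
python3 -m jog '[{"tx":0,"ty":0,"tz":6,"ax":0,"ay":0,"az":0,"jaw":-1},{"tx":0,"ty":0,"tz":0,"ax":0,"ay":0,"az":0,"jaw":-1}]'|grep -E "pos|force|wid"
python3 tip.py
```

```text
eef_pos: [474.4, -246.2, -1.5]
force: [0.8, 0.2, -0.2]
grip_width: 0.998
grip_force: 0.0
eef_pos: [474.3, -246.1, -7.4]
force: [-0.3, -0.4, 0.9]
grip_width: 1.003
grip_force: 0.0
tcp [ 474.3 -246.1   -7.4] F [-0.3 -0.4  0.9] gw 1.003318396632987
-1 44 [17.5 18.6 40.4 41.  42.2 44.9 45.1 46.6 47.3 47.8 48.9 49.9 50.1 51.1] [ 462. -304.   18.] [ 482. -287.   82.]
1 60 [35.5 38.3 40.4 41.2 41.6 41.8 41.8 42.8 42.8 44.  44.3 46.4 46.5 47.1] [ 462. -206.   35.] [ 485. -188.   82.]
```

```bash
python3 -m jog '[{"tx":0,"ty":0,"tz":5,"ax":0,"ay":0,"az":0,"jaw":-1},{"tx":0,"ty":0,"tz":3,"ax":0,"ay":0,"az":0,"jaw":-1},{"tx":0,"ty":0,"tz":0,"ax":0,"ay":0,"az":0,"jaw":0.3},{"tx":0,"ty":0,"tz":0,"ax":0,"ay":0,"az":0,"jaw":1},{"tx":0,"ty":0,"tz":0,"ax":0,"ay":0,"az":0,"jaw":1}]' 25
python3 tip.py
```

```text
time_s: 7.9
eef_pos: [474.7, -246.4, -14.5]
ee_rot: [0.0, -0.0, 1.0, -0.0]
force: [-1.1, 1.4, 3.5]
grip_width: 0.685
grip_force: 27.1
tcp [ 474.7 -246.4  -14.5] F [-1.1  1.4  3.5] gw 0.6849682857760507
-1 49 [19.  25.7 27.6 28.5 28.9 31.6 33.1 34.3 35.6 36.1 36.7 37.2 38.7 39.4] [ 463. -308.   19.] [ 482. -285.   75.]
1 13 [64.6 67.8 68.8 69.1 70.4 70.7 72.2 72.5 73.9 74.3 74.8 75.1 75.5] [ 461. -207.   65.] [ 476. -187.   75.]
```

```bash
python3 -m jog '[{"tx":0,"ty":0,"tz":-5,"ax":0,"ay":0,"az":0,"jaw":1},{"tx":0,"ty":0,"tz":-15,"ax":0,"ay":0,"az":0,"jaw":1},{"tx":0,"ty":0,"tz":-20,"ax":0,"ay":0,"az":0,"jaw":1},{"tx":0,"ty":0,"tz":-20,"ax":0,"ay":0,"az":0,"jaw":1},{"tx":0,"ty":20,"tz":0,"ax":0,"ay":0,"az":0,"jaw":1}]' 25|grep -E "pos|force|wid"
python3 -m jog '[{"tx":0,"ty":40,"tz":0,"ax":0,"ay":0,"az":0,"jaw":1},{"tx":0,"ty":40,"tz":0,"ax":0,"ay":0,"az":0,"jaw":1},{"tx":-10,"ty":40,"tz":0,"ax":0,"ay":0,"az":0,"jaw":1},{"tx":-10,"ty":40,"tz":0,"ax":0,"ay":0,"az":0,"jaw":1},{"tx":-8,"ty":40,"tz":0,"ax":0,"ay":0,"az":0,"jaw":1}]' |grep -E "pos|force|wid"
python3 -m jog '[{"tx":0,"ty":30,"tz":0,"ax":0,"ay":0,"az":0,"jaw":1},{"tx":0,"ty":15,"tz":0,"ax":0,"ay":0,"az":0,"jaw":1},{"tx":0,"ty":0,"tz":0,"ax":0,"ay":0,"az":0,"jaw":1}]' |grep -E "pos|force|wid"
python3 to.py 503.4 19.1 -13.5
python3 - <<'E'
from h import *
for n in("side",):
    im=capture(n);P=cloud(im)
    dark=lambda c:(c.sum(-1)<200)&(c[...,0]>c[...,2]+8)
    print(blob(im,P,503,19,50,55,110,dark))
    cv2.imwrite("pics/d.png",cv2.resize(im["color"][150:270,170:310,::-1],None,fx=5,fy=5))
E
```

```text
eef_pos: [475.4, -226.9, 47.0]
force: [-0.1, 0.5, -0.9]
grip_width: 0.691
grip_force: 27.0
eef_pos: [501.9, -23.7, 44.7]
force: [0.4, 0.4, 0.2]
grip_width: 0.691
grip_force: 27.0
eef_pos: [502.1, 19.5, 45.0]
force: [0.1, -0.2, -0.6]
grip_width: 0.688
grip_force: 27.0
t 9.57 pos [502.1  19.5  45. ] rotvec to goal [ 0.    -0.001  0.002] F [ 0.1 -0.2 -0.6] gw 0.688 gf 27.0
tool delta [-1.4 -0.4 58.5] world [  1.3  -0.4 -58.5]
(120, array([492.08979284,  18.00207257,  90.51634798]), np.float64(91.31615466246103), array([509.54394531,  11.45177937,  37.79186249]))
```

View pics/d.png

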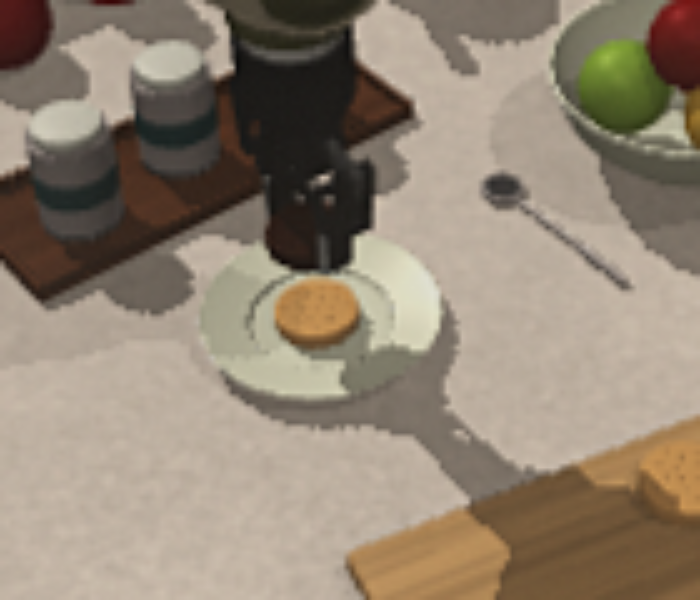

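```bash
python3 -m jog '[{"tx":-1.3,"ty":-0.4,"tz":20,"ax":0,"ay":0,"az":0,"jaw":1},{"tx":0,"ty":0,"tz":20,"ax":0,"ay":0,"az":0,"jaw":1},{"tx":0,"ty":0,"tz":14,"ax":0,"ay":0,"az":0,"jaw":1},{"tx":0,"ty":0,"tz":2,"ax":0,"ay":0,"az":0,"jaw":1},{"tx":0,"ty":0,"tz":0,"ax":0,"ay":0,"az":0,"jaw":1}]' |grep -E "pos|force|wid"
python3 -m jog '[{"tx":0,"ty":0,"tz":2,"ax":0,"ay":0,"az":0,"jaw":1},{"tx":0,"ty":0,"tz":0,"ax":0,"ay":0,"az":0,"jaw":1}]' |grep -E "pos|force|wid"
python3 to.py 503.4 19.1 -13.5
```

```text
eef_pos: [504.1, 18.0, -10.4]
force: [0.3, -0.6, -0.4]
grip_width: 0.69
grip_force: 27.1
eef_pos: [503.9, 18.3, -12.6]
force: [-1.0, 0.5, 0.3]
grip_width: 0.686
grip_force: 27.1
t 10.5 pos [503.9  18.3 -12.6] rotvec to goal [-0.  0.  0.] F [-1.   0.5  0.3] gw 0.686 gf 27.1
tool delta [0.5 0.8 0.9] world [-0.5  0.8 -0.9]
```

```bash
python3 -m jog '[{"tx":0.5,"ty":0.8,"tz":1,"ax":0,"ay":0,"az":0,"jaw":1},{"tx":0,"ty":0,"tz":0,"ax":0,"ay":0,"az":0,"jaw":1}]' |grep -E "pos|force|wid"
python3 -m jog '[{"tx":0,"ty":0,"tz":0.5,"ax":0,"ay":0,"az":0,"jaw":1},{"tx":0,"ty":0,"tz":0,"ax":0,"ay":0,"az":0,"jaw":1}]' |grep -E "pos|force|wid"
```

```text
eef_pos: [503.6, 19.1, -13.5]
force: [-1.1, -1.0, 2.4]
grip_width: 0.687
grip_force: 27.3
eef_pos: [503.6, 19.0, -13.6]
force: [-3.6, -0.3, 9.4]
grip_width: 0.689
grip_force: 27.9
```

Contact. Release and rise, then move aside toward the board and look.

```bash
python3 -m jog '[{"tx":0,"ty":0,"tz":-0.5,"ax":0,"ay":0,"az":0,"jaw":-0.4},{"tx":0,"ty":0,"tz":0,"ax":0,"ay":0,"az":0,"jaw":-0.8},{"tx":0,"ty":0,"tz":0,"ax":0,"ay":0,"az":0,"jaw":-1},{"tx":0,"ty":0,"tz":-10,"ax":0,"ay":0,"az":0,"jaw":-1},{"tx":0,"ty":0,"tz":-30,"ax":0,"ay":0,"az":0,"jaw":-1}]' |grep -E "pos|force|wid"
python3 -m jog '[{"tx":0,"ty":0,"tz":-40,"ax":0,"ay":0,"az":0,"jaw":-1},{"tx":-18,"ty":-55,"tz":0,"ax":0,"ay":0,"az":0,"jaw":-1},{"tx":-18,"ty":-55,"tz":0,"ax":0,"ay":0,"az":0,"jaw":-1},{"tx":-18,"ty":-55,"tz":0,"ax":0,"ay":0,"az":0,"jaw":-1},{"tx":-18,"ty":-55,"tz":0,"ax":0,"ay":0,"az":0,"jaw":-1}]' |grep -E "pos|force|wid"
python3 -m jog '[{"tx":-18,"ty":-53,"tz":0,"ax":0,"ay":0,"az":0,"jaw":-1},{"tx":0,"ty":0,"tz":0,"ax":0,"ay":0,"az":0,"jaw":-1}]' |grep -E "pos|force|wid"
python3 to.py 596.3 -255.5 -14.5
python3 - <<'E'
from h import *
np.set_printoptions(precision=1,suppress=True)
for n in("top","side"):
    im=capture(n);P=cloud(im); print(n)
    print("choc",blob(im,P,503,19,42,24,45))
    print("base",blob(im,P,503,19,45,3,30,lambda c:(c[...,0]-c[...,2]>60)))
    print("plain",blob(im,P,596,-256,42,24,45,lambda c:(c[...,0]-c[...,2]>50)))
    cv2.imwrite(f"pics/e{n}.png",cv2.resize(im["color"][150:270,180:310,::-1],None,fx=3,fy=3))
cv2.imwrite("pics/e.png",np.hstack([cv2.imread("pics/etop.png"),cv2.imread("pics/eside.png")]))
E
```

```text
eef_pos: [502.5, 19.2, 26.2]
force: [-0.6, -0.2, 0.9]
grip_width: 0.998
grip_force: 0.0
eef_pos: [575.8, -202.7, 67.0]
force: [-0.2, 0.4, -1.0]
grip_width: 1.001
grip_force: 0.0
eef_pos: [593.5, -257.3, 66.3]
force: [-0.8, 0.7, 0.6]
grip_width: 1.0
grip_force: 0.0
t 12.5 pos [ 593.5 -257.3   66.3] rotvec to goal [-0.001  0.001 -0.003] F [-0.8  0.7  0.6] gw 1.0 gf 0.0
tool delta [-2.7  1.9 80.8] world [  2.8   1.8 -80.8]
top
choc (276, array([502.5,  20.5,  33.9]), np.float64(33.72357313845987), array([502.9,  20.8,  29.8]))
base 0
plain 0
side
choc (189, array([502.8,  13.7,  32.4]), np.float64(32.747845284248), array([504. ,  18.2,  30.9]))
base (18, array([487.8,  -0.2,  12.8]), np.float64(12.395238603521022), array([490. ,   5. ,  19.7]))
plain (252, array([ 595.5, -258.4,   31.7]), np.float64(31.925940563094798), array([ 598.3, -255.4,   31.4]))
```

View pics/e.png

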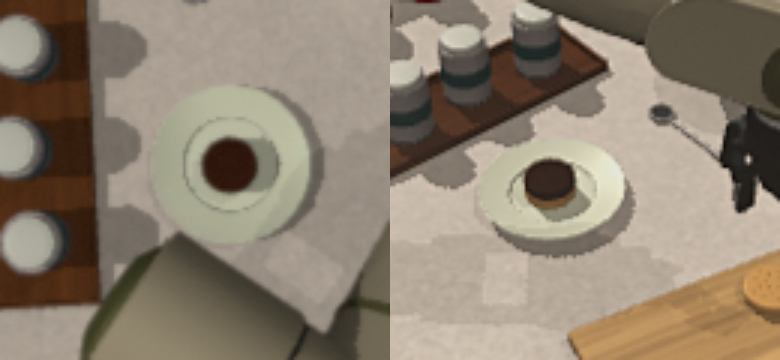

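```bash
python3 -m jog '[{"tx":-2.7,"ty":1.9,"tz":20,"ax":0,"ay":0,"az":0.002,"jaw":-1},{"tx":0,"ty":0,"tz":20,"ax":0,"ay":0,"az":0,"jaw":-1},{"tx":0,"ty":0,"tz":20,"ax":0,"ay":0,"az":0,"jaw":-1},{"tx":0,"ty":0,"tz":10,"ax":0,"ay":0,"az":0,"jaw":-1},{"tx":0,"ty":0,"tz":0,"ax":0,"ay":0,"az":0,"jaw":-1}]'|grep -E "pos|force|wid"
python3 to.py 596.4 -255.5 -14.5
```

```text
eef_pos: [595.8, -251.5, -4.6]
force: [-0.4, 0.5, 0.2]
grip_width: 1.004
grip_force: 0.0
t 13.22 pos [ 595.8 -251.5   -4.6] rotvec to goal [ 0.001 -0.001 -0.002] F [-0.4  0.5  0.2] gw 1.004 gf 0.0
tool delta [-0.6 -4.   9.9] world [ 0.6 -4.  -9.9]
```

```bash
python3 -m jog '[{"tx":-0.6,"ty":-4,"tz":4,"ax":0,"ay":0,"az":0,"jaw":-1},{"tx":0,"ty":0,"tz":5.5,"ax":0,"ay":0,"az":0,"jaw":-1},{"tx":0,"ty":0,"tz":0,"ax":0,"ay":0,"az":0,"jaw":-1}]'|grep -E "pos|force|wid"
python3 -m jog '[{"tx":0,"ty":0,"tz":0,"ax":0,"ay":0,"az":0,"jaw":0},{"tx":0,"ty":0,"tz":0,"ax":0,"ay":0,"az":0,"jaw":1},{"tx":0,"ty":0,"tz":0,"ax":0,"ay":0,"az":0,"jaw":1},{"tx":0,"ty":0,"tz":0,"ax":0,"ay":0,"az":0,"jaw":1}]' 25
python3 to.py 503.5 19 -1
```

```text
eef_pos: [596.5, -255.9, -13.6]
force: [0.4, 0.5, 0.7]
grip_width: 1.001
grip_force: 0.0
time_s: 14.1
eef_pos: [596.9, -256.1, -12.8]
ee_rot: [0.0, 0.001, 1.0, -0.0]
force: [-0.0, 0.6, 5.3]
grip_width: 0.688
grip_force: 27.2
t 14.1 pos [ 596.9 -256.1  -12.8] rotvec to goal [-0.     0.001 -0.002] F [-0.   0.6  5.3] gw 0.688 gf 27.2
tool delta [ 93.9 274.9 -12. ] world [-93.4 275.1  11.8]
```

```bash
python3 -m jog '[{"tx":0,"ty":0,"tz":-5,"ax":0,"ay":0,"az":0,"jaw":1},{"tx":0,"ty":0,"tz":-20,"ax":0,"ay":0,"az":0,"jaw":1},{"tx":0,"ty":0,"tz":-25,"ax":0,"ay":0,"az":0,"jaw":1},{"tx":0,"ty":0,"tz":-25,"ax":0,"ay":0,"az":0,"jaw":1},{"tx":10,"ty":25,"tz":0,"ax":0,"ay":0,"az":0,"jaw":1}]'|grep -E "pos|force|wid"
python3 -m jog '[{"tx":14,"ty":42,"tz":0,"ax":0,"ay":0,"az":0,"jaw":1},{"tx":14,"ty":42,"tz":0,"ax":0,"ay":0,"az":0,"jaw":1},{"tx":14,"ty":42,"tz":0,"ax":0,"ay":0,"az":0,"jaw":1},{"tx":14,"ty":42,"tz":0,"ax":0,"ay":0,"az":0,"jaw":1},{"tx":14,"ty":42,"tz":0,"ax":0,"ay":0,"az":0,"jaw":1}]' |grep -E "pos|force|wid"
python3 -m jog '[{"tx":9,"ty":30,"tz":0,"ax":0,"ay":0,"az":0,"jaw":1},{"tx":4,"ty":10,"tz":0,"ax":0,"ay":0,"az":0,"jaw":1},{"tx":0,"ty":0,"tz":0,"ax":0,"ay":0,"az":0,"jaw":1}]' |grep -E "pos|force|wid"
python3 to.py 503.8 19.2 2.5
```

```text
eef_pos: [587.9, -232.5, 65.0]
force: [-0.0, 0.2, 0.3]
grip_width: 0.687
grip_force: 27.0
eef_pos: [516.9, -19.6, 63.0]
force: [-0.2, 0.2, -0.8]
grip_width: 0.686
grip_force: 27.0
eef_pos: [504.5, 19.0, 62.3]
force: [0.6, 0.0, -0.1]
grip_width: 0.692
grip_force: 27.0
t 15.72 pos [504.5  19.   62.3] rotvec to goal [-0.     0.001 -0.001] F [ 0.6  0.  -0.1] gw 0.692 gf 27.0
tool delta [ 0.8  0.2 59.8] world [ -0.7   0.2 -59.8]
```

```bash
python3 -m jog '[{"tx":0.7,"ty":0.2,"tz":20,"ax":0,"ay":0,"az":0,"jaw":1},{"tx":0,"ty":0,"tz":20,"ax":0,"ay":0,"az":0,"jaw":1},{"tx":0,"ty":0,"tz":13,"ax":0,"ay":0,"az":0,"jaw":1},{"tx":0,"ty":0,"tz":4,"ax":0,"ay":0,"az":0,"jaw":1},{"tx":0,"ty":0,"tz":0,"ax":0,"ay":0,"az":0,"jaw":1}]' |grep -E "pos|force|wid"
python3 to.py 503.8 19.2 2.2
```

```text
eef_pos: [503.8, 19.1, 4.9]
force: [-0.0, 0.9, 0.4]
grip_width: 0.69
grip_force: 27.0
t 16.35 pos [503.8  19.1   4.9] rotvec to goal [-0.     0.    -0.002] F [-0.   0.9  0.4] gw 0.69 gf 27.0
tool delta [-0.   0.1  2.7] world [ 0.   0.1 -2.7]
```

```bash
python3 -m jog '[{"tx":0,"ty":0,"tz":2,"ax":0,"ay":0,"az":0,"jaw":1},{"tx":0,"ty":0,"tz":0,"ax":0,"ay":0,"az":0,"jaw":1}]' |grep -E "pos|force|wid"
python3 -m jog '[{"tx":0,"ty":0,"tz":0.7,"ax":0,"ay":0,"az":0,"jaw":1},{"tx":0,"ty":0,"tz":0,"ax":0,"ay":0,"az":0,"jaw":1}]' |grep -E "pos|force|wid"
```

```text
eef_pos: [503.6, 19.4, 2.9]
force: [-0.1, -0.1, 0.5]
grip_width: 0.688
grip_force: 27.0
eef_pos: [503.6, 19.4, 2.2]
force: [-0.0, 0.1, 2.0]
grip_width: 0.685
grip_force: 27.2
```

```bash
python3 -m jog '[{"tx":0,"ty":0,"tz":0,"ax":0,"ay":0,"az":0,"jaw":-0.4},{"tx":0,"ty":0,"tz":0,"ax":0,"ay":0,"az":0,"jaw":-0.8},{"tx":0,"ty":0,"tz":0,"ax":0,"ay":0,"az":0,"jaw":-1},{"tx":0,"ty":0,"tz":-10,"ax":0,"ay":0,"az":0,"jaw":-1},{"tx":0,"ty":0,"tz":-30,"ax":0,"ay":0,"az":0,"jaw":-1}]' |grep -E "pos|force|wid"
python3 -m jog '[{"tx":0,"ty":0,"tz":-48,"ax":0,"ay":0,"az":0,"jaw":-1},{"tx":-3,"ty":50,"tz":0,"ax":0,"ay":0,"az":0,"jaw":-1},{"tx":-3,"ty":55,"tz":0,"ax":0,"ay":0,"az":0,"jaw":-1},{"tx":-3,"ty":55,"tz":0,"ax":0,"ay":0,"az":0,"jaw":-1},{"tx":-6,"ty":55,"tz":0,"ax":0,"ay":0,"az":0,"jaw":-1}]' |grep -E "pos|force|wid"
python3 -m jog '[{"tx":0,"ty":0,"tz":0,"ax":0,"ay":0,"az":0,"jaw":-1}]' |grep -E "pos|force|wid"
python3 to.py 519 237 0
python3 - <<'E'
from h import *
np.set_printoptions(precision=1,suppress=True)
for n in("top","side"):
    im=capture(n);P=cloud(im); print(n)
    print("stack",blob(im,P,503,19,42,37,65))
    for x,y in((622,232),(424,217),(519,237)): print("tin",blob(im,P,x,y,45,84,102))
    cv2.imwrite(f"pics/f{n}.png",cv2.resize(im["color"][150:270,160:290,::-1],None,fx=3,fy=3))
cv2.imwrite("pics/f.png",np.hstack([cv2.imread("pics/ftop.png"),cv2.imread("pics/fside.png")]))
E
```

```text
eef_pos: [502.7, 19.5, 42.1]
force: [0.6, -0.8, 1.1]
grip_width: 0.999
grip_force: 0.0
eef_pos: [518.8, 236.2, 90.9]
force: [-0.5, -0.2, 0.2]
grip_width: 1.0
grip_force: 0.0
eef_pos: [518.5, 237.5, 90.5]
force: [0.7, 0.1, -0.5]
grip_width: 1.0
grip_force: 0.0
t 18.23 pos [518.5 237.5  90.5] rotvec to goal [0.001 0.001 0.003] F [ 0.7  0.1 -0.5] gw 1.0 gf 0.0
tool delta [-0.4 -0.5 90.5] world [  0.5  -0.5 -90.5]
top
stack (283, array([502.7,  20.8,  48.2]), np.float64(48.13139474241643), array([502.7,  20.9,  29.6]))
tin (267, array([623.2, 232.7,  93.8]), np.float64(94.93775956125069), array([622.8, 233.9,  30.8]))
tin (40, array([426.4, 196.3,  89.5]), np.float64(87.72767622096455), array([423.9, 199.1,  21.1]))
tin 1
side
stack (192, array([503.1,  13.7,  46.2]), np.float64(46.57322903221757), array([504.7,  16.2,  30. ]))
tin (122, array([620.8, 225.4,  92.5]), np.float64(94.03006300776491), array([623.7, 230.1,  32. ]))
tin (146, array([422.9, 210.9,  92.7]), np.float64(94.21814873064778), array([425.2, 216. ,  30.8]))
tin (124, array([516.3, 230.9,  92.5]), np.float64(93.78008190845782), array([519. , 235.5,  30.1]))
```

View pics/f.png

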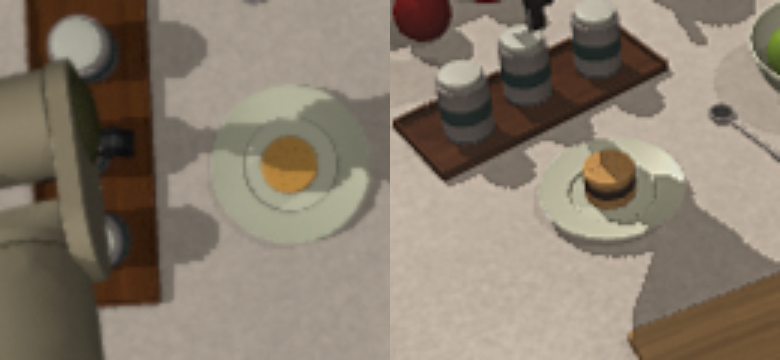

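```bash
cat > weigh.py <<'E'
from h import *
F=[];
for i in range(15): capture("top"); F.append(sense()["force"])
F=np.array(F); print("force mean",F.mean(0).round(2),"sd",F.std(0).round(2),"t",sense()["time_s"])
E
python3 weigh.py
python3 -m jog '[{"tx":0,"ty":0.5,"tz":25,"ax":0,"ay":0,"az":0,"jaw":-1},{"tx":0,"ty":0,"tz":25,"ax":0,"ay":0,"az":0,"jaw":-1},{"tx":0,"ty":0,"tz":0,"ax":0,"ay":0,"az":0,"jaw":-1}]' |grep -E "pos|force|wid"
python3 -m jog '[{"tx":0,"ty":0,"tz":20,"ax":0,"ay":0,"az":0,"jaw":-1},{"tx":0,"ty":0,"tz":20,"ax":0,"ay":0,"az":0,"jaw":-1},{"tx":0,"ty":0,"tz":0,"ax":0,"ay":0,"az":0,"jaw":-1}]' |grep -E "pos|force|wid"
python3 to.py 519 238 0
```

```text
force mean [-0.09 -0.13  0.12] sd [0.55 0.43 0.46] t 19.075
eef_pos: [517.8, 234.7, 38.6]
force: [-0.2, 0.4, 1.2]
grip_width: 0.997
grip_force: 0.0
eef_pos: [518.6, 234.9, 0.0]
force: [0.5, 0.1, 0.5]
grip_width: 1.0
grip_force: 0.0
t 19.82 pos [518.6 234.9   0. ] rotvec to goal [-0.    -0.001 -0.002] F [0.5 0.1 0.5] gw 1.0 gf 0.0
tool delta [-0.3  3.1  0. ] world [ 0.4  3.1 -0. ]
```

```bash
python3 -m jog '[{"tx":0,"ty":3,"tz":0,"ax":0,"ay":0,"az":0,"jaw":-1},{"tx":0,"ty":0,"tz":0,"ax":0,"ay":0,"az":0,"jaw":0},{"tx":0,"ty":0,"tz":0,"ax":0,"ay":0,"az":0,"jaw":1},{"tx":0,"ty":0,"tz":0,"ax":0,"ay":0,"az":0,"jaw":1},{"tx":0,"ty":0,"tz":0,"ax":0,"ay":0,"az":0,"jaw":1}]' 40|grep -E "pos|force|wid"
python3 -m jog '[{"tx":0,"ty":0,"tz":-10,"ax":0,"ay":0,"az":0,"jaw":1},{"tx":0,"ty":0,"tz":-15,"ax":0,"ay":0,"az":0,"jaw":1},{"tx":0,"ty":0,"tz":-15,"ax":0,"ay":0,"az":0,"jaw":1},{"tx":0,"ty":0,"tz":-10,"ax":0,"ay":0,"az":0,"jaw":1},{"tx":0,"ty":0,"tz":0,"ax":0,"ay":0,"az":0,"jaw":1}]'|grep -E "pos|force|wid"
python3 weigh.py
python3 to.py 519 238 0
python3 - <<'E'
from h import *
im=capture("side");P=cloud(im); print(blob(im,P,519,237,50,20,130,lambda c:c.sum(-1)>420), sense()["tau"])
E
```

```text
eef_pos: [519.6, 238.7, 1.4]
force: [-1.4, 3.3, 6.3]
grip_width: 0.703
grip_force: 40.5
eef_pos: [519.3, 238.0, 50.9]
force: [-0.9, -0.1, -1.0]
grip_width: 0.701
grip_force: 40.2
force mean [-0.03 -0.07 -1.32] sd [0.44 0.56 0.53] t 21.825
t 21.82 pos [518.9 237.9  50. ] rotvec to goal [-0.     0.    -0.002] F [-0.6 -1.1 -1. ] gw 0.704 gf 40.2
tool delta [-0.1  0.1 50. ] world [  0.1   0.1 -50. ]
0 [-4.44950001e-04 -4.96715212e+01 -2.26543486e+01 -3.67166758e-04
 -8.25149855e-04 -2.48390748e-07]
```

```bash
python3 -m jog '[{"tx":0,"ty":0,"tz":20,"ax":0,"ay":0,"az":0,"jaw":1},{"tx":0,"ty":0,"tz":18,"ax":0,"ay":0,"az":0,"jaw":1},{"tx":0,"ty":0,"tz":8,"ax":0,"ay":0,"az":0,"jaw":1},{"tx":0,"ty":0,"tz":2,"ax":0,"ay":0,"az":0,"jaw":1},{"tx":0,"ty":0,"tz":0,"ax":0,"ay":0,"az":0,"jaw":1}]'|grep -E "pos|force|wid"
python3 -m jog '[{"tx":0,"ty":0,"tz":1,"ax":0,"ay":0,"az":0,"jaw":1},{"tx":0,"ty":0,"tz":0,"ax":0,"ay":0,"az":0,"jaw":1}]'|grep -E "pos|force|wid"
```

```text
eef_pos: [519.1, 237.9, 2.3]
force: [0.1, -0.4, -0.3]
grip_width: 0.701
grip_force: 40.3
eef_pos: [519.2, 238.0, 1.5]
force: [-0.7, -0.1, 0.2]
grip_width: 0.701
grip_force: 40.5
```

```bash
python3 -m jog '[{"tx":0,"ty":0,"tz":0.7,"ax":0,"ay":0,"az":0,"jaw":1},{"tx":0,"ty":0,"tz":0,"ax":0,"ay":0,"az":0,"jaw":1}]'|grep -E "pos|force:"
python3 -m jog '[{"tx":0,"ty":0,"tz":0,"ax":0,"ay":0,"az":0,"jaw":-0.4},{"tx":0,"ty":0,"tz":0,"ax":0,"ay":0,"az":0,"jaw":-0.8},{"tx":0,"ty":0,"tz":0,"ax":0,"ay":0,"az":0,"jaw":-1},{"tx":0,"ty":0,"tz":-15,"ax":0,"ay":0,"az":0,"jaw":-1},{"tx":0,"ty":0,"tz":-35,"ax":0,"ay":0,"az":0,"jaw":-1}]' |grep -E "pos|force|wid"
python3 -m jog '[{"tx":0,"ty":0,"tz":-39,"ax":0,"ay":0,"az":0,"jaw":-1},{"tx":-40,"ty":-2,"tz":0,"ax":0,"ay":0,"az":0,"jaw":-1},{"tx":-40,"ty":-2,"tz":0,"ax":0,"ay":0,"az":0,"jaw":-1},{"tx":-24,"ty":-2,"tz":0,"ax":0,"ay":0,"az":0,"jaw":-1},{"tx":0,"ty":0,"tz":0,"ax":0,"ay":0,"az":0,"jaw":-1}]' |grep -E "pos|force|wid"
python3 to.py 623 232 0
python3 - <<'E'
from h import *
np.set_printoptions(precision=1,suppress=True)
for n in("top","side"):
    im=capture(n);P=cloud(im); print(n)
    for x,y in((519,237),(424,217)): print("tin",blob(im,P,x,y,45,84,102))
E
```

```text
eef_pos: [519.2, 238.0, 1.4]
force: [-3.3, -1.0, 8.8]
grip_force: 41.2
eef_pos: [518.2, 237.7, 50.6]
force: [-0.4, -0.2, 0.3]
grip_width: 1.003
grip_force: 0.0
eef_pos: [623.7, 231.3, 89.6]
force: [0.3, 0.1, -0.1]
grip_width: 1.003
grip_force: 0.0
t 24.25 pos [623.7 231.3  89.6] rotvec to goal [ 0.     0.001 -0.003] F [ 0.3  0.1 -0.1] gw 1.003 gf 0.0
tool delta [ 0.7  0.7 89.6] world [ -0.7   0.7 -89.6]
top
tin 0
tin (15, array([424.7, 194.2,  86.5]), np.float64(86.86737455895741), array([425.4, 195.9,  16.5]))
side
tin (132, array([517.4, 229.8,  92.7]), np.float64(93.89774178342304), array([520.3, 236.4,  31. ]))
tin (144, array([423.3, 210.5,  93.1]), np.float64(94.24402737263802), array([425.1, 214. ,  30.8]))
```

Tin b stands. Next, tin at (623,232).

```bash
python3 -m jog '[{"tx":0.7,"ty":0.7,"tz":20,"ax":0,"ay":0,"az":0,"jaw":-1},{"tx":0,"ty":0,"tz":20,"ax":0,"ay":0,"az":0,"jaw":-1},{"tx":0,"ty":0,"tz":0,"ax":0,"ay":0,"az":0,"jaw":-1}]' |grep -E "pos|force|wid"
python3 -m jog '[{"tx":0,"ty":0,"tz":20,"ax":0,"ay":0,"az":0,"jaw":-1},{"tx":0,"ty":0,"tz":20,"ax":0,"ay":0,"az":0,"jaw":-1},{"tx":0,"ty":0,"tz":9,"ax":0,"ay":0,"az":0,"jaw":-1},{"tx":0,"ty":0,"tz":0,"ax":0,"ay":0,"az":0,"jaw":-1}]' |grep -E "pos|force|wid"
python3 to.py 623 232 0
```

```text
eef_pos: [620.6, 232.6, 48.5]
force: [-0.1, -0.1, -0.6]
grip_width: 1.003
grip_force: 0.0
eef_pos: [621.7, 232.3, -0.6]
force: [-0.1, 0.5, 1.2]
grip_width: 1.0
grip_force: 0.0
t 25.23 pos [621.7 232.3  -0.6] rotvec to goal [-0.    -0.001 -0.002] F [-0.1  0.5  1.2] gw 1.0 gf 0.0
tool delta [-1.3 -0.3 -0.6] world [ 1.3 -0.3  0.6]
```

```bash
python3 -m jog '[{"tx":-1.3,"ty":0,"tz":-0.6,"ax":0,"ay":0,"az":0,"jaw":-1},{"tx":0,"ty":0,"tz":0,"ax":0,"ay":0,"az":0,"jaw":0},{"tx":0,"ty":0,"tz":0,"ax":0,"ay":0,"az":0,"jaw":1},{"tx":0,"ty":0,"tz":0,"ax":0,"ay":0,"az":0,"jaw":1},{"tx":0,"ty":0,"tz":0,"ax":0,"ay":0,"az":0,"jaw":1}]' 40|grep -E "pos|force|wid"
python3 -m jog '[{"tx":0,"ty":0,"tz":-10,"ax":0,"ay":0,"az":0,"jaw":1},{"tx":0,"ty":0,"tz":-15,"ax":0,"ay":0,"az":0,"jaw":1},{"tx":0,"ty":0,"tz":-15,"ax":0,"ay":0,"az":0,"jaw":1},{"tx":0,"ty":0,"tz":-10,"ax":0,"ay":0,"az":0,"jaw":1},{"tx":0,"ty":0,"tz":0,"ax":0,"ay":0,"az":0,"jaw":1}]'|grep -E "pos|force|wid"
python3 weigh.py
python3 to.py 623 232 1.2
```

```text
eef_pos: [624.0, 232.7, 2.0]
force: [0.2, 1.8, 5.3]
grip_width: 0.715
grip_force: 44.5
eef_pos: [623.9, 232.5, 51.9]
force: [0.5, -0.5, -3.0]
grip_width: 0.717
grip_force: 44.6
force mean [ 0.1   0.04 -3.7 ] sd [0.5  0.47 0.75] t 27.225
t 27.23 pos [623.4 232.4  50.9] rotvec to goal [ 0.    -0.    -0.002] F [-0.1  1.  -3. ] gw 0.724 gf 44.5
tool delta [ 0.4 -0.4 49.7] world [ -0.4  -0.4 -49.7]
```

```bash
python3 -m jog '[{"tx":0,"ty":0,"tz":20,"ax":0,"ay":0,"az":0,"jaw":1},{"tx":0,"ty":0,"tz":18,"ax":0,"ay":0,"az":0,"jaw":1},{"tx":0,"ty":0,"tz":8,"ax":0,"ay":0,"az":0,"jaw":1},{"tx":0,"ty":0,"tz":2,"ax":0,"ay":0,"az":0,"jaw":1},{"tx":0,"ty":0,"tz":0,"ax":0,"ay":0,"az":0,"jaw":1}]'|grep -E "pos|force|wid"
python3 -m jog '[{"tx":0,"ty":0,"tz":0.8,"ax":0,"ay":0,"az":0,"jaw":1},{"tx":0,"ty":0,"tz":0,"ax":0,"ay":0,"az":0,"jaw":1}]'|grep -E "pos|force|wid"
```

```text
eef_pos: [623.6, 232.4, 3.0]
force: [-0.4, -0.3, -3.1]
grip_width: 0.722
grip_force: 44.6
eef_pos: [623.5, 232.4, 2.3]
force: [-0.3, -0.1, -3.8]
grip_width: 0.716
grip_force: 44.6
```

```bash
python3 -m jog '[{"tx":0,"ty":0,"tz":0.7,"ax":0,"ay":0,"az":0,"jaw":1},{"tx":0,"ty":0,"tz":0,"ax":0,"ay":0,"az":0,"jaw":1}]'|grep -E "pos|force:"
python3 -m jog '[{"tx":0,"ty":0,"tz":0.6,"ax":0,"ay":0,"az":0,"jaw":1},{"tx":0,"ty":0,"tz":0,"ax":0,"ay":0,"az":0,"jaw":1}]'|grep -E "pos|force:"
```

```text
eef_pos: [623.6, 232.4, 2.0]
force: [-2.2, -0.5, 1.9]
grip_force: 44.9
eef_pos: [623.6, 232.4, 2.0]
force: [-5.2, -1.8, 7.3]
grip_force: 45.4
```

```bash
python3 -m jog '[{"tx":0,"ty":0,"tz":-0.6,"ax":0,"ay":0,"az":0,"jaw":-0.4},{"tx":0,"ty":0,"tz":0,"ax":0,"ay":0,"az":0,"jaw":-0.8},{"tx":0,"ty":0,"tz":0,"ax":0,"ay":0,"az":0,"jaw":-1},{"tx":0,"ty":0,"tz":-15,"ax":0,"ay":0,"az":0,"jaw":-1},{"tx":0,"ty":0,"tz":-35,"ax":0,"ay":0,"az":0,"jaw":-1}]' |grep -E "pos|force|wid"
python3 -m jog '[{"tx":0,"ty":0,"tz":-39,"ax":0,"ay":0,"az":0,"jaw":-1},{"tx":45,"ty":-3,"tz":0,"ax":0,"ay":0,"az":0,"jaw":-1},{"tx":50,"ty":-4,"tz":0,"ax":0,"ay":0,"az":0,"jaw":-1},{"tx":50,"ty":-4,"tz":0,"ax":0,"ay":0,"az":0,"jaw":-1},{"tx":54,"ty":-4,"tz":0,"ax":0,"ay":0,"az":0,"jaw":-1}]' |grep -E "pos|force|wid"
python3 -m jog '[{"tx":0,"ty":0,"tz":20,"ax":0,"ay":0,"az":0,"jaw":-1},{"tx":0,"ty":0,"tz":0,"ax":0,"ay":0,"az":0,"jaw":-1}]' |grep -E "pos|force|wid"
python3 to.py 424 217.5 0.5
python3 - <<'E'
from h import *
np.set_printoptions(precision=1,suppress=True)
for n in("top","side"):
    im=capture(n);P=cloud(im); print(n)
    for x,y in((623,232),(519,237),(424,217)): print("tin",blob(im,P,x,y,45,84,102))
E
```

```text
eef_pos: [622.8, 232.2, 51.5]
force: [0.7, -0.7, -0.5]
grip_width: 0.995
grip_force: 0.0
eef_pos: [423.3, 217.7, 91.4]
force: [-0.3, -0.1, 0.5]
grip_width: 0.999
grip_force: 0.0
eef_pos: [424.2, 217.8, 70.8]
force: [0.4, 0.9, -0.0]
grip_width: 0.999
grip_force: 0.0
t 30.1 pos [424.2 217.8  70.8] rotvec to goal [-0.    -0.    -0.002] F [ 0.4  0.9 -0. ] gw 0.999 gf 0.0
tool delta [ 0.2 -0.3 70.3] world [ -0.2  -0.3 -70.3]
top
tin (297, array([621. , 232.7,  93.3]), np.float64(94.53128635073062), array([621.7, 233.3,  30.9]))
tin (295, array([517.9, 238.4,  93.6]), np.float64(95.03087948967391), array([518.6, 239.3,  30.8]))
tin 0
side
tin (118, array([621.2, 224.3,  92.7]), np.float64(94.22391229923363), array([623.4, 227.2,  30.2]))
tin (136, array([518.3, 229.8,  92.5]), np.float64(93.86919755267559), array([520. , 230.8,  31.7]))
tin (110, array([417.2, 210. ,  92.3]), np.float64(93.77178455743933), array([423.2, 214.3,  30.9]))
```

```bash
python3 -m jog '[{"tx":0,"ty":0,"tz":20,"ax":0,"ay":0,"az":0,"jaw":-1},{"tx":0,"ty":0,"tz":0,"ax":0,"ay":0,"az":0,"jaw":-1}]' |grep -E "pos|force:"
python3 -m jog '[{"tx":0,"ty":0,"tz":20,"ax":0,"ay":0,"az":0,"jaw":-1},{"tx":0,"ty":0,"tz":20,"ax":0,"ay":0,"az":0,"jaw":-1},{"tx":0,"ty":0,"tz":10,"ax":0,"ay":0,"az":0,"jaw":-1},{"tx":0,"ty":0,"tz":0,"ax":0,"ay":0,"az":0,"jaw":-1}]' |grep -E "pos|force:"
python3 to.py 424 217.5 0.5
```

```text
eef_pos: [424.5, 217.6, 50.2]
force: [-1.7, 0.2, 0.0]
grip_force: 0.0
eef_pos: [424.6, 217.8, 0.6]
force: [-0.1, -0.2, -0.2]
grip_force: 0.0
t 30.95 pos [424.6 217.8   0.6] rotvec to goal [-0.    -0.    -0.002] F [-0.1 -0.2 -0.2] gw 0.999 gf 0.0
tool delta [ 0.6 -0.3  0.1] world [-0.6 -0.3 -0.1]
```

```bash
python3 -m jog '[{"tx":0,"ty":0,"tz":0,"ax":0,"ay":0,"az":0,"jaw":0},{"tx":0,"ty":0,"tz":0,"ax":0,"ay":0,"az":0,"jaw":1},{"tx":0,"ty":0,"tz":0,"ax":0,"ay":0,"az":0,"jaw":1},{"tx":0,"ty":0,"tz":0,"ax":0,"ay":0,"az":0,"jaw":1}]' 40|grep -E "pos|force|wid"
python3 -m jog '[{"tx":0,"ty":0,"tz":-10,"ax":0,"ay":0,"az":0,"jaw":1},{"tx":0,"ty":0,"tz":-15,"ax":0,"ay":0,"az":0,"jaw":1},{"tx":0,"ty":0,"tz":-15,"ax":0,"ay":0,"az":0,"jaw":1},{"tx":0,"ty":0,"tz":-10,"ax":0,"ay":0,"az":0,"jaw":1},{"tx":0,"ty":0,"tz":0,"ax":0,"ay":0,"az":0,"jaw":1}]'|grep -E "pos|force|wid"
python3 weigh.py
python3 -m jog '[{"tx":0,"ty":0,"tz":20,"ax":0,"ay":0,"az":0,"jaw":1},{"tx":0,"ty":0,"tz":18,"ax":0,"ay":0,"az":0,"jaw":1},{"tx":0,"ty":0,"tz":8,"ax":0,"ay":0,"az":0,"jaw":1},{"tx":0,"ty":0,"tz":2,"ax":0,"ay":0,"az":0,"jaw":1},{"tx":0,"ty":0,"tz":0,"ax":0,"ay":0,"az":0,"jaw":1}]'|grep -E "pos|force|wid"
```

```text
eef_pos: [425.0, 218.0, 1.6]
force: [-1.2, -0.1, 5.9]
grip_width: 0.729
grip_force: 42.8
eef_pos: [424.8, 217.9, 51.2]
force: [0.3, 0.6, -3.0]
grip_width: 0.728
grip_force: 44.1
force mean [-0.2  -0.06 -1.47] sd [0.4  0.4  0.44] t 32.825
eef_pos: [424.7, 217.8, 2.8]
force: [0.8, 0.9, -1.5]
grip_width: 0.729
grip_force: 44.1
```

```bash
python3 -m jog '[{"tx":0,"ty":0,"tz":1,"ax":0,"ay":0,"az":0,"jaw":1},{"tx":0,"ty":0,"tz":0,"ax":0,"ay":0,"az":0,"jaw":1}]'|grep -E "pos|force:"
python3 -m jog '[{"tx":0,"ty":0,"tz":0.6,"ax":0,"ay":0,"az":0,"jaw":1},{"tx":0,"ty":0,"tz":0,"ax":0,"ay":0,"az":0,"jaw":1}]'|grep -E "pos|force:"
```

```text
eef_pos: [424.5, 217.8, 1.6]
force: [-0.6, -0.6, -1.9]
grip_force: 44.1
eef_pos: [424.6, 217.8, 1.6]
force: [-3.0, -1.1, 8.1]
grip_force: 44.8
```

```bash
python3 -m jog '[{"tx":0,"ty":0,"tz":-0.4,"ax":0,"ay":0,"az":0,"jaw":-0.4},{"tx":0,"ty":0,"tz":0,"ax":0,"ay":0,"az":0,"jaw":-0.8},{"tx":0,"ty":0,"tz":0,"ax":0,"ay":0,"az":0,"jaw":-1},{"tx":0,"ty":0,"tz":-15,"ax":0,"ay":0,"az":0,"jaw":-1},{"tx":0,"ty":0,"tz":-35,"ax":0,"ay":0,"az":0,"jaw":-1}]' |grep -E "pos|force|wid"
python3 -m jog '[{"tx":0,"ty":0,"tz":-39,"ax":0,"ay":0,"az":0,"jaw":-1},{"tx":-45,"ty":3,"tz":0,"ax":0,"ay":0,"az":0,"jaw":-1},{"tx":-50,"ty":4,"tz":0,"ax":0,"ay":0,"az":0,"jaw":-1},{"tx":-50,"ty":4,"tz":0,"ax":0,"ay":0,"az":0,"jaw":-1},{"tx":-54,"ty":4,"tz":0,"ax":0,"ay":0,"az":0,"jaw":-1}]' |grep -E "pos|force|wid"
python3 -m jog '[{"tx":0,"ty":0,"tz":20,"ax":0,"ay":0,"az":0,"jaw":-1},{"tx":0,"ty":0,"tz":0,"ax":0,"ay":0,"az":0,"jaw":-1}]' |grep -E "pos|force|wid"
python3 to.py 623.4 232.4 1
python3 - <<'E'
from h import *
np.set_printoptions(precision=1,suppress=True)
for n in("top","side"):
    im=capture(n);P=cloud(im); print(n)
    for x,y in((623,232),(519,237),(424,217)): print("tin",blob(im,P,x,y,45,84,102))
E
```

```text
eef_pos: [423.8, 217.6, 51.7]
force: [0.3, 0.1, 0.3]
grip_width: 1.003
grip_force: 0.0
eef_pos: [625.0, 232.5, 91.6]
force: [0.6, 0.1, 0.5]
grip_width: 1.002
grip_force: 0.0
eef_pos: [622.6, 232.2, 69.3]
force: [-0.2, 0.2, 0.1]
grip_width: 0.994
grip_force: 0.0
t 35.45 pos [622.6 232.2  69.3] rotvec to goal [-0.001 -0.003 -0.002] F [-0.2  0.2  0.1] gw 0.994 gf 0.0
tool delta [-1.   0.2 68.3] world [  0.8   0.2 -68.3]
top
tin (8, array([600.1, 244.5,  94.2]), np.float64(96.41037445452719), array([601.2, 246.8,   7.7]))
tin 0
tin (18, array([422.4, 192.4,  87.3]), np.float64(86.67669862555101), array([420.9, 193. ,  15. ]))
side
tin (97, array([617.7, 223.8,  92.5]), np.float64(93.77348879336967), array([623.5, 227.4,  30.5]))
tin (130, array([518.2, 230.1,  93. ]), np.float64(93.67345825133845), array([519.9, 233.6,  30.3]))
tin (151, array([422.4, 209.6,  92.5]), np.float64(93.88776075599321), array([424.6, 212.8,  31.2]))
```

```bash
python3 -m jog '[{"tx":-0.6,"ty":0,"tz":20,"ax":0,"ay":0.002,"az":0,"jaw":-1},{"tx":0,"ty":0,"tz":0,"ax":0,"ay":0,"az":0,"jaw":-1}]' |grep -E "pos|force:"
python3 -m jog '[{"tx":0,"ty":0,"tz":20,"ax":0,"ay":0,"az":0,"jaw":-1},{"tx":0,"ty":0,"tz":20,"ax":0,"ay":0,"az":0,"jaw":-1},{"tx":0,"ty":0,"tz":8,"ax":0,"ay":0,"az":0,"jaw":-1},{"tx":0,"ty":0,"tz":0,"ax":0,"ay":0,"az":0,"jaw":-1}]' |grep -E "pos|force:"
python3 to.py 623.4 232.4 1
```

```text
eef_pos: [622.8, 232.2, 48.5]
force: [-0.2, 0.7, -0.6]
grip_force: 0.0
eef_pos: [623.6, 232.3, 1.4]
force: [0.2, -0.5, -0.0]
grip_force: 0.0
t 36.3 pos [623.6 232.3   1.4] rotvec to goal [-0.    -0.003 -0.002] F [ 0.2 -0.5 -0. ] gw 0.998 gf 0.0
tool delta [0.2 0.1 0.4] world [-0.2  0.1 -0.4]
```

```bash
python3 -m jog '[{"tx":0,"ty":0,"tz":0,"ax":0,"ay":-0.003,"az":-0.002,"jaw":0},{"tx":0,"ty":0,"tz":0,"ax":0,"ay":0,"az":0,"jaw":1},{"tx":0,"ty":0,"tz":0,"ax":0,"ay":0,"az":0,"jaw":1},{"tx":0,"ty":0,"tz":0,"ax":0,"ay":0,"az":0,"jaw":1}]' 45|grep -E "pos|force|wid"
python3 -m jog '[{"tx":0,"ty":0,"tz":-10,"ax":0,"ay":0,"az":0,"jaw":1},{"tx":0,"ty":0,"tz":-25,"ax":0,"ay":0,"az":0,"jaw":1},{"tx":0,"ty":0,"tz":-35,"ax":0,"ay":0,"az":0,"jaw":1},{"tx":0,"ty":0,"tz":-35,"ax":0,"ay":0,"az":0,"jaw":1},{"tx":0,"ty":0,"tz":-27,"ax":0,"ay":0,"az":0,"jaw":1}]'|grep -E "pos|force|wid"
python3 -m jog '[{"tx":10,"ty":-18,"tz":0,"ax":0,"ay":0,"az":0,"jaw":1},{"tx":20,"ty":-36,"tz":0,"ax":0,"ay":0,"az":0,"jaw":1},{"tx":20,"ty":-36,"tz":0,"ax":0,"ay":0,"az":0,"jaw":1},{"tx":20,"ty":-36,"tz":0,"ax":0,"ay":0,"az":0,"jaw":1},{"tx":20,"ty":-36,"tz":0,"ax":0,"ay":0,"az":0,"jaw":1}]'|grep -E "pos|force|wid"
python3 -m jog '[{"tx":18,"ty":-30,"tz":0,"ax":0,"ay":0,"az":0,"jaw":1},{"tx":9,"ty":-15,"tz":0,"ax":0,"ay":0,"az":0,"jaw":1},{"tx":3,"ty":-6,"tz":0,"ax":0,"ay":0,"az":0,"jaw":1},{"tx":0,"ty":0,"tz":0,"ax":0,"ay":0,"az":0,"jaw":1}]'|grep -E "pos|force|wid"
python3 to.py 503.8 19.3 134
```

```text
eef_pos: [624.6, 232.4, 3.3]
force: [-0.8, -0.7, 6.5]
grip_width: 0.722
grip_force: 50.2
eef_pos: [623.6, 232.5, 135.6]
force: [-0.2, -0.6, -3.8]
grip_width: 0.721
grip_force: 50.2
eef_pos: [532.7, 69.4, 134.1]
force: [1.2, -0.3, -3.7]
grip_width: 0.722
grip_force: 50.3
eef_pos: [504.1, 19.7, 134.1]
force: [-0.1, 0.1, -3.6]
grip_width: 0.722
grip_force: 50.4
t 38.55 pos [504.1  19.7 134.1] rotvec to goal [0.    0.001 0.   ] F [-0.1  0.1 -3.6] gw 0.722 gf 50.4
tool delta [ 0.3 -0.4  0.1] world [-0.3 -0.4 -0.1]
```

Run:
```python
from h import *
np.set_printoptions(precision=1,suppress=True)
for n in("top","side"):
    im=capture(n);P=cloud(im); print(n)
    print("stack",blob(im,P,503,19,42,37,65)); print("held",blob(im,P,503,19,50,205,240,lambda c:c.sum(-1)>380),blob(im,P,503,19,50,135,205,lambda c:c.sum(-1)>200))
    for x,y in((519,237),(424,217)): print("tin",blob(im,P,x,y,45,84,102))
    cv2.imwrite(f"pics/g{n}.png",cv2.resize(im["color"][130:270,160:290,::-1],None,fx=3,fy=3))
cv2.imwrite("pics/g.png",np.hstack([cv2.imread("pics/gtop.png"),cv2.imread("pics/gside.png")]))
```

```text
top
stack 0
held 0 0
tin (307, array([518.4, 238.2,  93.6]), np.float64(95.0441358687292), array([518.4, 239.4,  30.8]))
tin (295, array([423. , 218.2,  93.9]), np.float64(95.10306645083324), array([422.6, 219.1,  31. ]))
side
stack (193, array([502.9,  13.3,  46.2]), np.float64(46.83290146868262), array([504.6,  16. ,  30.1]))
held (29, array([485.9,  19.2, 224.7]), np.float64(225.15815862570537), array([485.9,  21.2,  19.3])) (114, array([486.4,   0.2, 170. ]), np.float64(158.73051018902294), array([500.9,  11.1,  31.7]))
tin (133, array([517. , 230.5,  92.5]), np.float64(93.9722379190215), array([518.1, 233.7,  30.7]))
tin (149, array([423.1, 209.5,  92.6]), np.float64(93.98304398628682), array([424.5, 213. ,  31.1]))
```

View pics/g.png

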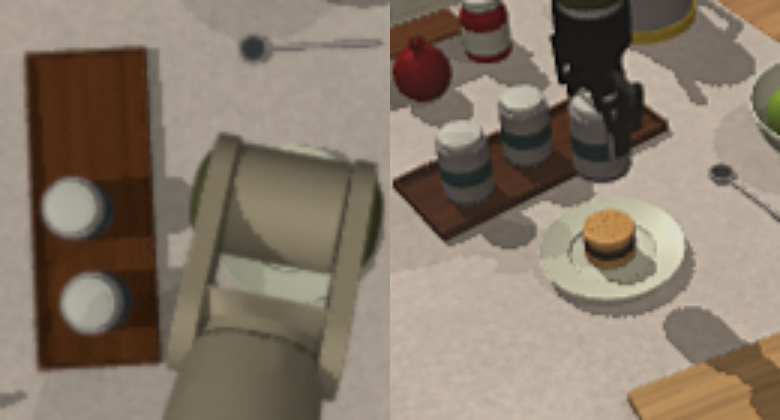

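```bash
python3 - <<'E'
from h import *
im=capture("side");P=cloud(im);T=im["camera_from_world"]
m=(np.hypot(P[...,0]-503,P[...,1]-19)<50)&(P[...,2]>130)&(P[...,2]<152)
r,c=np.where(m); print("obs cols",c.min(),c.max(),"rows",r.min(),r.max(),P[m].min(0),P[m].max(0))
a=np.linspace(0,6.283,80)
for x0 in(498,501,504,507):
    p=np.stack([x0+31*np.cos(a),19+31*np.sin(a),137+0*a,1+0*a]); q=T@p
    u=im["cx"]-im["fx"]*q[0]/q[2]; v=im["cy"]+im["fy"]*q[1]/q[2]; print(x0,u.min(),u.max(),v.min(),v.max())
E
python3 to.py 503.8 19.3 134
```

```text
obs cols 221 240 rows 181 190 [472.81658152 -12.47211244 135.72140928] [533.29153757  31.65834935 151.79732707]
498 219.2735523604716 238.4870260485126 178.95045221771545 191.13224467561406
501 220.06978995011468 239.260089935643 178.61198681556857 190.7659634330485
504 220.86426415239282 240.03144589391974 178.27425487284907 190.4005088477147
507 221.65698081875462 240.8010995770842 177.9372540080116 190.03587812425278
t 38.7 pos [504.2  20.  134. ] rotvec to goal [0.    0.001 0.001] F [ 0.1 -0.7 -3.3] gw 0.716 gf 50.4
tool delta [ 0.4 -0.7 -0. ] world [-0.4 -0.7  0. ]
```

```bash
python3 -m jog '[{"tx":0,"ty":-0.5,"tz":0,"ax":0,"ay":0,"az":0,"jaw":1},{"tx":0,"ty":0,"tz":0,"ax":0,"ay":0,"az":0,"jaw":1},{"tx":0,"ty":0,"tz":0,"ax":0,"ay":0,"az":0,"jaw":1},{"tx":0,"ty":0,"tz":0,"ax":0,"ay":0,"az":0,"jaw":1}]'; python3 -c "
from rig import finish_job; print(finish_job())"
```

```text
time_s: 39.2
eef_pos: [503.9, 18.9, 134.1]
ee_rot: [0.0, -0.0, 1.0, 0.0]
force: [0.4, -0.0, -4.2]
grip_width: 0.718
grip_force: 50.4
the job is handed in; nothing more can be done
None
```

The job is handed in at 39 s: the stack is centred on the plate, all three shakers were hefted (about 3.8 N for the heaviest against about 1.5 N each for the other two), the full one is held upright about 90 mm above the stack, and the other two stand in the tray.

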